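# Bring the labelled seed jar to the front of the carousel

### The job

Take the blue-headed bed label out of the rack and slide it fully down into the slot of the wooden block in front of the seed carousel, and let go of it. Then gently turn the carousel until the blue-lidded jar stands at the front, squarely behind the label, and hold it still there: finish with the gripper still closed firmly on the blue-lidded jar. Leave the white label, the clay pot and the feed can alone.

Things in the scene. Friction and masses are not known exactly. Their poses are not given: they have to be found in the camera images.
- blue_label_head (a point): Centre of the blue head (50 mm wide in x, 14 thick in y, 45 high in z, up) of the loose bed label, about 50 g. Below the head is a white flat blade 50 wide, 4 thick (y), 58 long. At the start it stands upright in a rack slot, 35 mm deep, this point 87.5 mm above the bench; pinch the head across y and pull straight up. Front and back are alike: either way round will do.
- blue_label_foot (a point): Middle of the lower edge of the blue label's blade, 77.5 mm below the centre of its head; axes as the head.
- white_label_head (a point): Centre of the head of the white label, same size, in the other slot of the same rack (80 mm from the blue one, end to end). Bystander: leave it alone.
- rack: Fixed light wood rack, 170 (x) x 44 (y) x 45 mm high, origin under its centre. Two slots along its x axis with centres at x = -40 and +40 mm; which label is in which slot varies.
- carousel: Fixed foot of the seed carousel, origin on the bench on the turning axis. Its -x axis points to the front, to a wooden label block (36 mm in x, 80 in y, 45 high) 155 mm from the axis. Turntable: disc of radius 98 mm, top 28 mm above the bench, four fixed jars 90 degrees apart with centres 70 mm from the axis, low centre post (top 84 mm above the bench).
- slot_mouth (a point): Centre of the slot's mouth in the top of the wooden block in front of the carousel, 45 mm above the bench. The slot is vertical, 35 mm deep, 53 mm long along this point's y and 7 mm wide along its x, with the rim chamfered; when the label is home its foot is 35 mm below this point and its head centre 42.5 mm above.
- front_place (a point): Where the blue-lidded jar (its blue_lid point) must come to: fixed point 70 mm from the turning axis towards the label block, 105 mm above the bench.
- blue_lid (a point): Point on the axis of the blue-lidded jar near the lid's lower edge, 105 mm above the bench. The jar is amber glass, 44 mm in diameter, top 128 mm above the bench; its lid is 46 mm in diameter and 26 mm high (102 to 128 mm above the bench). It is fixed to the turntable and goes round with it; the other three jars are alike but white-lidded.
- turntable (a joint): Angle of the turntable, rad, growing anticlockwise seen from above; 0 (or any whole turn) = blue-lidded jar at the front. It turns freely both ways with slight friction (about 0.05 N m, so about 1 N at a jar), has no spring or clicks and stays where it is left. Do not spin it faster than about half a turn a second.
- clay_pot_mid (a point): Half-way up a loose terracotta pot with a seedling, 82 mm in diameter, 72 mm high (110 with the plant). Bystander.
- feed_can_mid (a point): Half-way up a loose green can, 60 mm in diameter, 100 mm high. Bystander.
Things that resemble listed ones, but are neither listed nor needed, are in the scene too. What is shaped like the part that bears blue_label_head but green or yellow is not meant.

How it is judged:
By the outcome, as a careful person would: the job done as asked, in the order asked, and still so for the second after the job is handed in, while the arm keeps its last pose, push and grip.
It also fails if it takes over 72 s, if anything falls off the work surface, if the arm or the gripper's body presses on something with over 40 N, if the wrist force passes 120 N, or if a joint passes its speed limit or range.

### The arm

A 6-joint arm with a two-finger parallel gripper is mounted at the origin on the work surface. World frame = base frame: x ahead of the robot, y to its left, z up, the work surface at z = 0. Lengths are in mm, angles in rad, forces in N, time in s.
With the tool pointing down it reaches from about 375 to 900 mm from the base axis. Payload 3.1 kg.
Tool frame: the origin (TCP) lies on the centre line of the jaws, within the pads' length; the fingertips stand 11 mm ahead of it and the grasp point (between the pads) lies 8 mm behind it (r.nose_length is the distance from the TCP to the fingertips, in mm); z points along the fingers, y is the direction in which the jaws open and shut (so a half turn about z gives the same grasp; the last joint's range is limited). The gripper opens to 85 mm and grips with 20 to 120 N. Pads are 22 mm wide; open, the fingers measure 114 mm over their backs; the gripper's body (76 mm by 85 mm) begins 54 mm behind the grasp point. The pads swing forward as they close: fully open they stand 13 mm farther back than shut.
Start: joints at [-1.298, 0.527, 1.433, -0, 1.181, -0.178], TCP at [272.322, -562.528, 242.31] pointing down, gripper open.
Joint ranges: [-3.08, 3.08], [-0.75, 2.2], [0.22, 2.44], [-1.43, 4.57], [0, 2.65], [-2.85, 2.85]. Speed limits (rad/s): [2.79, 2.79, 3.14, 3.14, 3.14, 3.14].

### API

Orientations are given as [roll, pitch, yaw] about the fixed x, y, z axes, in that order (R = Rz(yaw) Ry(pitch) Rx(roll)).
In Python, from workcell import r, eyes, hand_in, cut_out gives the robot as it stands. The module is installed in compiled form; this text tells all that it offers.
- The arm moves only by the tool send_rows, never from a script. Its arguments are lists of equal length, an entry for each row: "translation": the shift along the world's x, y, z in mm, a list of three; "roll": the turn about the world's z in rad; "grip": the closure in counts, from 0 (fully open) to 255 (shut). In form: {"translation": [[tx, ty, tz], ...], "roll": [roll, ...], "grip": [grip, ...]}. A call has 1 to 10 rows; each row shifts and turns the commanded pose from where the row before left it; what a row does not reach is not made up. A row lasts 1/8 s, in which the tool goes at most 62.5 mm and 10.7 degrees, less where a joint would pass 70% of its speed; a pose out of reach is approached as far as the arm can. A call is refused whole if a number of a shift passes 62.5 or a number of a turn 0.188, either way. A call with a gripper value outside its range is refused whole. The fingers move at their own pace and stop on an object; "newtons" is the grip in N (left out, the last holds). Time passes only in rows, so rows that do not move let the fingers close. It gives the time, the measured TCP pose, the force and the opening at its end, in the units of the state.
- r.get_state(): the state, without advancing time (a new reading comes with each control period).
- eyes.read_camera(name): name is "side" or "top" or "wrist"; returns the picture (400x640x3 uint8, red, green, blue); there is no depth.
- eyes.camera_info(name): a dict with "K" (3x3 intrinsics, pixels), "R" (3x3) and "t" (3): a world point X has camera coordinates R X + t. Camera axes: x right, y down, z forward; pixel columns grow to the right and rows downward; lengths in mm; the calibration is good to about 2 mm. A picture is of the moment at which its call begins: read the wrist's pose just before it. camera_info takes no time and is no camera call; for the wrist camera it gives the pose at the moment of the call.
- hand_in(): hands the job in, once; it reports no verdict.
Trained networks look in the newest picture that a camera, given by its name, has taken for a name from the list of things; names that differ only in an ending like _2 or _b are one class to them, and where a whole thing is asked for, a point or a joint stands for the part that bears it (a point fixed in the world has none). Each returns a list of dicts, best first, with "score" (0 to 1); they miss things now and then, are a little off and sometimes report something else, mostly with a low value. They report only what shows in the picture. A call takes as long as a camera call. They do not tell look-alikes from the thing itself.
- cut_out(camera, thing): "region" (400x640 bool, what is visible of it) and "bbox" ([left, top, width, height] in pixels, round what is visible of it).
The state is a dict: "time_s": time; "joint_pos": joint angles; "joint_vel": joint speeds; "effort": joint torques, N m; "tcp_pos": TCP position; "ee_rot": TCP orientation; "wrist_force": force on the tool from outside, world axes, zero at the start; "ft_torque": the same for the moment, N m; "opening": finger opening in mm.
Only numpy, scipy, OpenCV 4.12 (cv2) and the standard library are available. Lean on these libraries where they do the work, as an engineer would, in place of code of your own. Each camera call takes 0.05 s, during which the arm holds its last target.

## Working session

There is one attempt and no reset: what is moved stays moved. The work goes in short steps, Python scripts to look and compute and a tool call to move; the robot and the scene stay as the last step left them, time stands still between calls to the robot, and variables do not carry over. Pictures are saved under pics/ and viewed, and the job is handed in when it is done.

Besides the shell and the picture viewer there is one more tool, called after "Request:" as a command line: name --pt "numbers of a row" for each row, then --argument value for the rest. send_rows: Moves the arm, as the interface text tells. Its arguments: {"type":"object","properties":{"translation":{"type":"array"},"roll":{"type":"array"},"grip":{"type":"array"},"newtons":{"type":"number"}},"required":["translation","roll","grip"]}

```bash
mkdir -p pics
python3 - <<'E'
from workcell import r, eyes, hand_in, cut_out
import cv2, numpy as np
s=r.get_state();print({k:np.round(v,3).tolist() for k,v in s.items()}, r.nose_length)
for n in ("side","top","wrist"):
    i=eyes.camera_info(n); print(n,np.round(i["K"],1).tolist(),np.round(i["R"],3).tolist(),np.round(i["t"],1).tolist())
    im=eyes.read_camera(n); np.save(f"pics/{n}0.npy",im); cv2.imwrite(f"pics/{n}0.png",im[:,:,::-1])
    if n!="wrist":
        for t in ("blue_label_head","white_label_head","rack","carousel","blue_lid","slot_mouth","clay_pot_mid","feed_can_mid"):
            try: print(n,t,[(round(d["score"],2),np.round(d["bbox"]).tolist()) for d in cut_out(n,t)][:4])
            except Exception as e: print(t,e)
E
```

```text
{'time_s': 0.0, 'joint_pos': [-1.299, 0.528, 1.434, 0.0, 1.181, -0.179], 'joint_vel': [0.0, 0.002, -0.001, 0.002, 0.001, -0.001], 'effort': [-0.002, -44.236, -17.802, -0.0, 0.008, -0.0], 'tcp_pos': [272.141, -561.863, 241.326], 'ee_rot': [-3.139, -0.0, 0.451], 'wrist_force': [-0.682, -0.459, -0.207], 'ft_torque': [-0.021, 0.021, 0.012], 'opening': 85.379} 11.0
side [[450.9, 0.0, 311.8], [0.0, 450.9, 197.4], [0.0, 0.0, 1.0]] [[0.976, -0.217, -0.015], [-0.175, -0.747, -0.641], [0.128, 0.629, -0.767]] [-512.0, 160.8, 1073.5]
side blue_label_head [(0.97, [330.0, 298.0, 24.0, 21.0]), (0.9, [272.0, 258.0, 12.0, 38.0]), (0.87, [382.0, 281.0, 21.0, 40.0]), (0.8, [383.0, 319.0, 24.0, 40.0])]
side white_label_head [(0.56, [286.0, 298.0, 29.0, 19.0])]
side rack [(0.86, [283.0, 305.0, 80.0, 27.0])]
side carousel [(0.84, [275.0, 150.0, 105.0, 103.0])]
side blue_lid [(0.95, [306.0, 149.0, 76.0, 91.0])]
side slot_mouth [(0.97, [274.0, 150.0, 110.0, 104.0])]
side clay_pot_mid [(0.8, [215.0, 105.0, 28.0, 34.0])]
side feed_can_mid [(0.83, [299.0, 92.0, 21.0, 40.0])]
top [[506.8, 0.0, 315.8], [0.0, 506.8, 207.5], [0.0, 0.0, 1.0]] [[0.007, -1.0, 0.008], [-0.99, -0.008, -0.144], [0.144, -0.007, -0.99]] [23.9, 509.3, 1319.1]
top blue_label_head [(0.84, [451.0, 206.0, 25.0, 20.0]), (0.8, [451.0, 153.0, 18.0, 25.0]), (0.77, [420.0, 152.0, 20.0, 13.0]), (0.7, [422.0, 185.0, 18.0, 28.0])]
top white_label_head [(0.54, [419.0, 220.0, 13.0, 20.0])]
top rack [(0.77, [409.0, 184.0, 27.0, 65.0])]
top carousel [(0.62, [281.0, 134.0, 74.0, 104.0])]
top blue_lid [(0.61, [281.0, 131.0, 72.0, 78.0])]
top slot_mouth [(0.66, [280.0, 129.0, 75.0, 109.0])]
top clay_pot_mid [(0.63, [158.0, 248.0, 37.0, 29.0])]
top feed_can_mid [(0.57, [172.0, 159.0, 30.0, 29.0]), (0.33, [279.0, 130.0, 76.0, 106.0])]
wrist [[344.1, 0.0, 322.8], [0.0, 344.1, 198.1], [0.0, 0.0, 1.0]] [[0.436, -0.9, -0.0], [-0.869, -0.421, 0.259], [-0.233, -0.113, -0.966]] [-625.7, -34.9, 377.6]
```

View pics/side0.png

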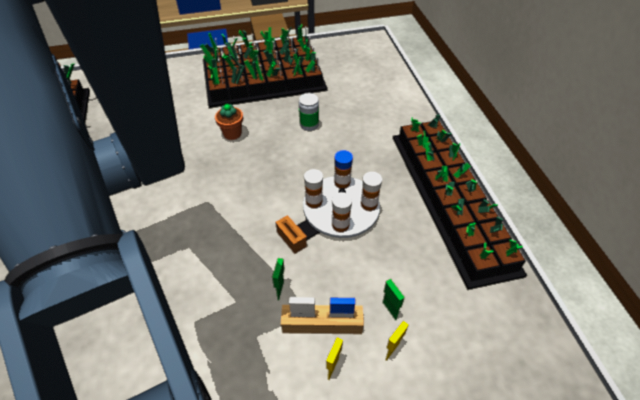

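View pics/top0.png

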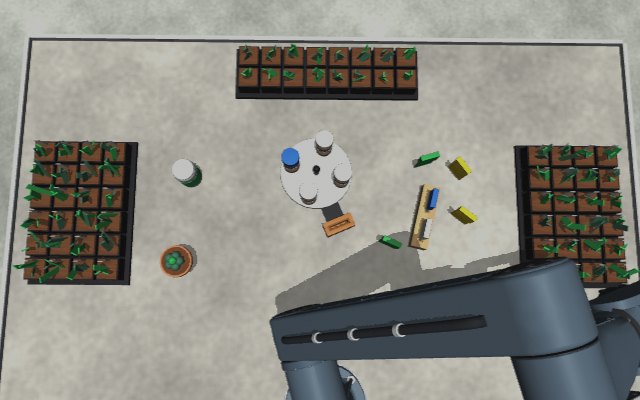

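View pics/wrist0.png

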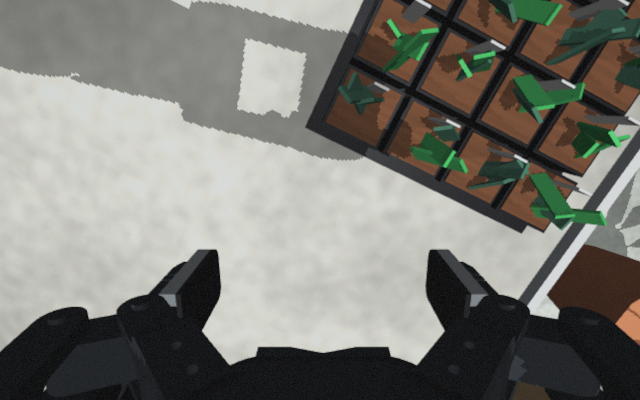

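Run:
```python
import cv2
a=cv2.imread("pics/side0.png")[240:380,250:430]; cv2.imwrite("pics/c1.png",cv2.resize(a,None,fx=4,fy=4,interpolation=cv2.INTER_CUBIC))
a=cv2.imread("pics/top0.png")[120:250,270:490]; cv2.imwrite("pics/c2.png",cv2.resize(a,None,fx=3.5,fy=3.5,interpolation=cv2.INTER_CUBIC))
```

```text
(no output)
```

View pics/c1.png

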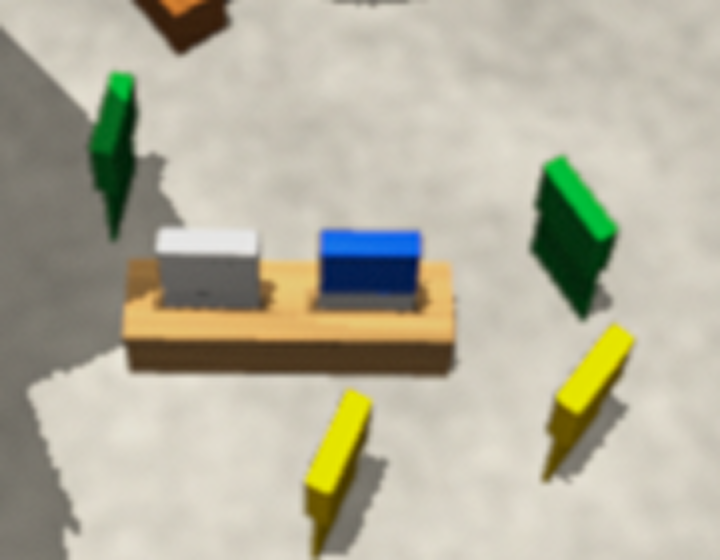

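View pics/c2.png

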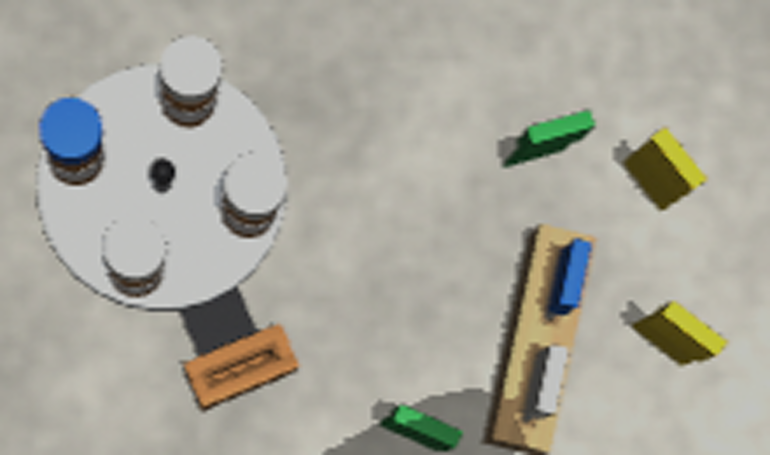

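Candidates for the blue label: side (342,306) / top (433,199) is blue, standing in the rack. The green ones at side (278,277) and (393,300), and the yellow ones at (335,357) and (397,338), have the same shape but are loose, so they are not meant. The enlarged crop confirms that only the label in the rack is blue, in the slot nearer the far end, with the white one beside it. The blue-lidded jar is at top (290,157), at the back of the carousel.

I'll fit the poses next.

```bash
cat > h.py <<'E'
import numpy as np, cv2
from scipy.optimize import minimize
U=4
def proj(i,P):
    c=np.asarray(P)@np.array(i["R"]).T+np.array(i["t"]); p=c@np.array(i["K"]).T; return p[:,:2]/p[:,2:]
def box(x,y,yaw,sx,sy,z0,z1):
    c,s=np.cos(yaw),np.sin(yaw)
    return np.array([[x+c*a-s*b,y+s*a+c*b,z] for a in(-sx/2,sx/2) for b in(-sy/2,sy/2) for z in(z0,z1)])
def cyl(x,y,rad,z0,z1):
    a=np.linspace(0,2*np.pi,48)
    return np.array([[x+rad*np.cos(t),y+rad*np.sin(t),z] for z in(z0,z1) for t in a])
def ray(i,uv,z):
    R=np.array(i["R"]);t=np.array(i["t"]);C=-R.T@t
    d=R.T@np.linalg.inv(i["K"])@np.array([uv[0],uv[1],1.]); return (C+d*(z-C[2])/d[2])[:2]
def hull(i,P,off):
    q=(proj(i,P)-off+.5)*U-.5
    return cv2.convexHull(q.astype(np.float32))
def fit(model,obs,x0,step):
    # obs: list of (info, mask(bool))
    data=[]
    for i,m in obs:
        ys,xs=np.where(m); x1,y1=xs.min()-15,ys.min()-15
        x2,y2=xs.max()+16,ys.max()+16
        x1=max(x1,0);y1=max(y1,0)
        mm=m[y1:y2,x1:x2].astype(np.float32)
        data.append((i,mm,np.array([x1,y1])))
    def cost(p):
        e=0
        for i,mm,off in data:
            im=np.zeros((mm.shape[0]*U,mm.shape[1]*U),np.uint8)
            h=hull(i,model(p),off)
            cv2.fillConvexPoly(im,np.round(h*16).astype(np.int32),255,shift=4)
            f=cv2.resize(im,(mm.shape[1],mm.shape[0]),interpolation=cv2.INTER_AREA)/255.
            e+=((f-mm)**2).sum()/mm.sum()
        return e
    x0=np.array(x0,float)
    for k in range(3):
        S=np.vstack([x0]+[x0+np.eye(len(x0))[j]*step[j]/(2**k) for j in range(len(x0))])
        rr=minimize(cost,x0,method="Nelder-Mead",options=dict(initial_simplex=S,xatol=1e-3,fatol=1e-5,maxiter=600)); x0=rr.x
    return x0,rr.fun
def hsv(im): return cv2.cvtColor(im,cv2.COLOR_RGB2HSV)
def blue(im):
    h=hsv(im); return (h[...,0]>100)&(h[...,0]<130)&(h[...,1]>120)&(h[...,2]>50)
def near(m,u,v):
    n,l,st,c=cv2.connectedComponentsWithStats(m.astype(np.uint8))
    d=[np.hypot(*(c[k]-[u,v])) if st[k,4]>15 else 1e9 for k in range(1,n)]
    return l==1+int(np.argmin(d))
E
cat > a.py <<'E'
from workcell import eyes
from h import *
T=np.load("pics/top0.npy");S=np.load("pics/side0.npy")
it,is_=eyes.camera_info("top"),eyes.camera_info("side")
head=lambda p:box(p[0],p[1],p[2],50,14,65,110)
lid=lambda p:cyl(p[0],p[1],23,102,128)
blk=lambda p:box(p[0],p[1],p[2],36,80,0,45)
mt,ms=near(blue(T),433,199),near(blue(S),342,304)
g=ray(it,(435,198),105)
yaw0=0
for nm,o in(("both",[(it,mt),(is_,ms)]),("top",[(it,mt)]),("side",[(is_,ms)])):
    print("head",nm,*fit(head,o,[*g,1.45 if 0 else -0.2],[5,5,.2]), mt.sum(),ms.sum())
lt,ls=near(blue(T),290,157),near(blue(S),343,157)
g=ray(it,(290,157),115)
for nm,o in(("both",[(it,lt),(is_,ls)]),("top",[(it,lt)]),("side",[(is_,ls)])):
    print("lid",nm,*fit(lid,o,g,[5,5]),lt.sum(),ls.sum())
def org(im):
    h=hsv(im); return (h[...,0]<20)&(h[...,1]>110)&(h[...,2]>30)
def fill(m): return cv2.morphologyEx(m.astype(np.uint8),cv2.MORPH_CLOSE,np.ones((9,9)))>0
bt,bs=fill(near(org(T),338,225)),fill(near(org(S),292,232))
g=ray(it,(338,222),45)
for nm,o in(("both",[(it,bt),(is_,bs)]),("top",[(it,bt)]),("side",[(is_,bs)])):
    print("blk",nm,*fit(blk,o,[*g,-0.4],[5,5,.3]),bt.sum(),bs.sum())
E
python3 a.py
python3 - <<'E'
from workcell import eyes
print([d for d in dir(eyes) if d[0]!='_'])
E
```

```text
head both [ 5.26083227e+02 -2.73319521e+02 -3.23416854e-01] 0.4466247482719613 143 359
head top [ 5.26113221e+02 -2.73697406e+02 -3.59893482e-01] 0.2617806491854935 143 359
head side [ 5.26494376e+02 -2.72313343e+02 -2.86752393e-01] 0.1649157866216015 143 359
lid both [627.66669552  95.312326  ] 0.26205760271961775 262 279
lid top [627.49108606  94.49459586] 0.102219815631686 262 279
lid side [628.51786063  97.58632093] 0.1474584216988503 262 279
blk both [ 4.66053659e+02 -3.24210763e+01  4.12689074e-01] 0.14809840154103535 432 673
blk top [ 4.65402697e+02 -3.24628040e+01  4.11222943e-01] 0.05782505304227719 432 673
blk side [ 4.66628110e+02 -2.93957205e+01  3.97923343e-01] 0.06214548867648916 432 673
['camera_info', 'read_camera']
```

Run:
```python
from workcell import eyes,r
from h import *
i=eyes.camera_info("wrist"); R=np.array(i["R"]);t=np.array(i["t"]);C=-R.T@t
p=np.array(r.get_state()["tcp_pos"]);psi=.451
c,s=np.cos(psi),np.sin(psi)
Rz=np.array([[c,s,0],[-s,c,0],[0,0,1]])
print("cam in tool-yaw frame",Rz@(C-p))
for dz in(0,-50,-100,-130,-170): 
  for a in(0,60,120): print(dz,a,proj(i,[p+Rz.T@np.array([a,0,dz])]).round())
```

```text
cam in tool-yaw frame [ 64.31727141  -0.70098161 131.39961126]
0 0 [[321. 265.]]
0 60 [[321. 118.]]
0 120 [[321. -71.]]
-50 0 [[322. 225.]]
-50 60 [[321. 115.]]
-50 120 [[321. -18.]]
-100 0 [[322. 201.]]
-100 60 [[322. 113.]]
-100 120 [[322.  11.]]
-130 0 [[322. 191.]]
-130 60 [[322. 112.]]
-130 120 [[322.  22.]]
-170 0 [[322. 180.]]
-170 60 [[322. 111.]]
-170 120 [[322.  34.]]
```

Request:
send_rows --pt "25.4 29 -2" --pt "25.4 29 -2" --pt "25.4 29 -2" --pt "25.4 29 -2" --pt "25.4 29 -2" --pt "25.4 29 -2" --pt "25.4 29 -2" --pt "25.4 29 -2" --pt "25.4 29 -2" --pt "25.4 29 -2" --roll '[-0.068,-0.068,-0.068,-0.068,-0.068,-0.068,-0.068,-0.068,-0.068,-0.068]' --grip '[120,120,120,120,120,120,120,120,120,120]' --newtons 40

```text
time_s: 2.2
tcp_pos: [527.2, -271.6, 222.4]
ee_rot: [3.141, -0.0, -0.231]
wrist_force: [0.8, 0.4, 0.4]
opening: 45.2
```

Request:
send_rows --pt "0 0 0" --pt "0 0 0" --roll '[0,0]' --grip '[120,120]'

```text
time_s: 2.45
tcp_pos: [526.1, -272.8, 222.3]
ee_rot: [3.141, 0.0, -0.228]
wrist_force: [-0.5, 0.1, -0.2]
opening: 44.9
```

```bash
cat > look.py <<'E'
import sys,pickle
from workcell import eyes,r
from h import *
n=sys.argv[1]
i=eyes.camera_info("wrist");im=eyes.read_camera("wrist")
pickle.dump((i,im),open(f"pics/{n}.pkl","wb"));cv2.imwrite(f"pics/{n}.png",im[:,:,::-1])
s=r.get_state();print({k:np.round(s[k],3).tolist() for k in("time_s","joint_pos","tcp_pos","ee_rot","wrist_force","opening")})
E
python3 look.py w1
```

```text
{'time_s': 2.5, 'joint_pos': [-0.667, 0.507, 1.537, -0.001, 1.097, 1.133], 'tcp_pos': [525.912, -273.225, 222.366], 'ee_rot': [3.141, 0.0, -0.229], 'wrist_force': [-0.127, 0.212, 0.783], 'opening': 45.487}
```

View pics/w1.png

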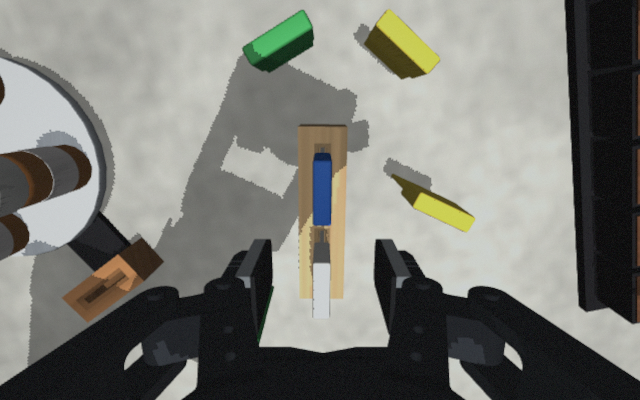

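Run:
```python
import pickle
from h import *
i,im=pickle.load(open("pics/w1.pkl","rb"))
m=near(blue(im),322,188);print(m.sum())
head=lambda p:box(p[0],p[1],p[2],50,14,65,110)
print(fit(head,[(i,m)],[530,-273,-.23],[5,5,.1]))
ys,xs=np.where(m);print(xs.min(),xs.max(),ys.min(),ys.max())
# top face
v=im[...,2].astype(int); print([ (y,im[y,308:338].tolist()[::3]) for y in (160,190,215)])
h=hsv(im); rk=near((h[...,0]>8)&(h[...,0]<25)&(h[...,1]>60)&(h[...,2]>60),322,200)
for y in (130,140,150,235,260,290):
    x=np.where(rk[y])[0]; x=x[(x>280)&(x<365)]; print(y,x.min(),x.max())
```

```text
1270
(array([ 5.29097390e+02, -2.73868477e+02, -2.36519431e-01]), np.float64(0.10066279777311574))
313 331 153 224
[(160, [[136, 114, 85], [142, 119, 90], [22, 41, 79], [26, 47, 88], [15, 41, 85], [25, 48, 87], [23, 45, 86], [24, 44, 83], [118, 100, 78], [139, 118, 86]]), (190, [[136, 115, 87], [141, 119, 89], [38, 67, 126], [39, 72, 136], [40, 76, 138], [37, 74, 134], [43, 75, 138], [36, 69, 128], [180, 167, 125], [203, 191, 139]]), (215, [[136, 115, 85], [198, 185, 137], [36, 68, 126], [42, 73, 137], [42, 73, 136], [40, 74, 136], [37, 71, 132], [33, 64, 122], [203, 174, 128], [200, 177, 128]])]
130 298 346
140 298 346
150 298 346
235 299 344
260 301 343
290 302 342
```

The wrist picture shows the blue head at (322,188), in line in the rack and centred between the jaws. The white label is nearer the gripper at (321,285). The fit puts the head at (529,-274), yaw -0.236. Going down to it now.

Request:
send_rows --pt "2.7 -1.4 -20" --pt "0 0 -30" --pt "0 0 -30" --pt "0 0 -30" --pt "0 0 -20" --pt "0 0 -12.8" --pt "0 0 0" --pt "0 0 0" --roll '[-0.007,0,0,0,0,0,0,0]' --grip '[120,120,120,120,120,120,120,120]'

```text
time_s: 3.5
tcp_pos: [529.4, -274.7, 80.3]
ee_rot: [3.141, -0.002, -0.237]
wrist_force: [-0.2, -0.5, 0.5]
opening: 45.1
```

Request:
send_rows --pt "0 0 0" --pt "0 0 0" --pt "0 0 0" --pt "0 0 0" --pt "0 0 0" --pt "0 0 0" --roll '[0,0,0,0,0,0]' --grip '[255,255,255,255,255,255]' --newtons 40

```text
time_s: 4.25
tcp_pos: [529.5, -274.3, 80.4]
ee_rot: [3.141, -0.001, -0.236]
wrist_force: [-0.3, 0.0, 5.7]
opening: 13.9
```

```bash
python3 look.py w2
```

```text
{'time_s': 4.3, 'joint_pos': [-0.665, 0.71, 1.63, -0.0, 0.801, 1.142], 'tcp_pos': [529.498, -274.267, 80.35], 'ee_rot': [3.141, -0.001, -0.236], 'wrist_force': [-0.905, -0.327, 5.84], 'opening': 13.586}
```

View pics/w2.png

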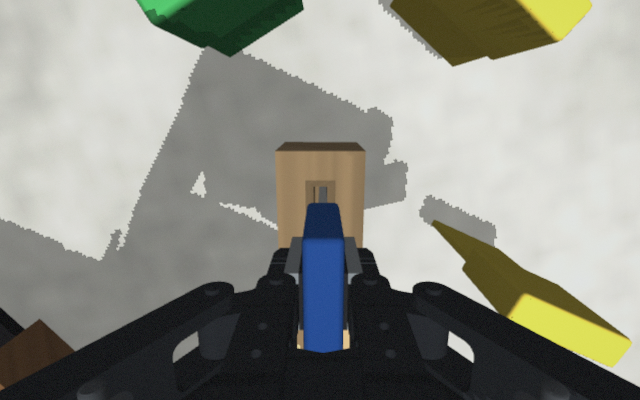

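The head is gripped (opening 13.9 mm), with its far top edge at row 238 and near edge at row 352. Now lift.

Request:
send_rows --pt "0 0 10" --pt "0 0 20" --pt "0 0 30" --pt "0 0 30" --pt "0 0 30" --pt "0 0 22" --pt "0 0 0" --pt "0 0 0" --roll '[0,0,0,0,0,0,0,0]' --grip '[255,255,255,255,255,255,255,255]'

```text
time_s: 5.3
tcp_pos: [528.4, -273.4, 220.6]
ee_rot: [-3.141, 0.002, -0.236]
wrist_force: [0.8, -0.2, -0.6]
opening: 13.4
```

```bash
python3 look.py w3
python3 - <<'E'
import pickle
from h import *
for n,tcp,psi in(("w2",[529.5,-274.3,80.35],-.236),):
    i,im=pickle.load(open(f"pics/{n}.pkl","rb"))
    m=near(blue(im),322,290)
    f,e=fit(lambda p:box(p[0],p[1],p[2],50,14,65,110),[(i,m)],[529,-274,-.236],[4,4,.1]);print(n,f,e)
    d=f[:2]-tcp[:2];print("tool-frame offset",d@[np.cos(psi),np.sin(psi)],d@[-np.sin(psi),np.cos(psi)])
E
```

```text
{'time_s': 5.35, 'joint_pos': [-0.665, 0.513, 1.532, 0.0, 1.099, 1.142], 'tcp_pos': [528.227, -273.294, 220.2], 'ee_rot': [-3.14, 0.003, -0.236], 'wrist_force': [-0.15, 0.238, -0.056], 'opening': 13.514}
w2 [ 5.27227442e+02 -2.74930355e+02 -2.37807313e-01] 0.14582207797645974
tool-frame offset -2.062178046451518 -1.1442406951769934
```

View pics/w3.png

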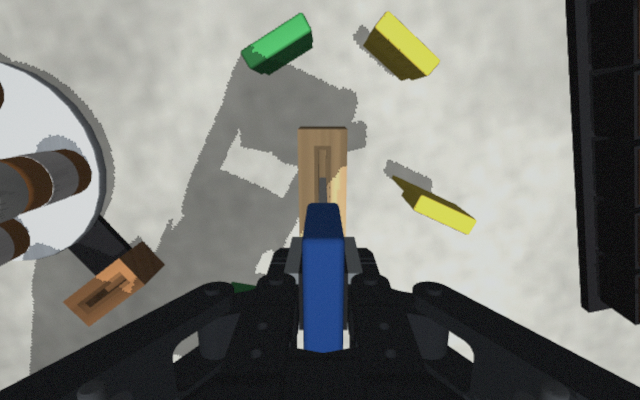

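The label came out of the rack cleanly and sits in the hand as before. Next I'll move to a look pose beside the slot, turning so the label lines up with it.

Request:
send_rows --pt "-3 17 0" --pt "-3 17 0" --pt "-3 17 0" --pt "-3 17 0" --pt "-3 17 0" --pt "-3 17 0" --pt "-3 17 0" --pt "-3 17 0" --pt "-3 16 0" --pt "-4 16 0" --roll '[0.17,0.17,0.17,0.17,0.17,0.17,0.17,0.17,0.17,0.17]' --grip '[255,255,255,255,255,255,255,255,255,255]'

```text
time_s: 6.6
tcp_pos: [497.2, -105.1, 220.2]
ee_rot: [-3.139, -0.001, 1.469]
wrist_force: [0.1, -0.5, -1.3]
opening: 13.6
```

Request:
send_rows --pt "0 0 0" --pt "0 0 0" --pt "0 0 0" --pt "0 0 0" --pt "0 0 0" --pt "0 0 0" --roll '[0.17,0.17,0.17,0.006,0,0]' --grip '[255,255,255,255,255,255]'

```text
time_s: 7.35
tcp_pos: [497.9, -105.9, 221.2]
ee_rot: [-3.141, -0.0, 1.978]
wrist_force: [-0.0, 1.2, 0.7]
opening: 13.5
```

```bash
python3 look.py w4
```

```text
{'time_s': 7.4, 'joint_pos': [-0.429, 0.402, 1.743, -0.0, 0.998, -0.837], 'tcp_pos': [497.923, -105.906, 221.313], 'ee_rot': [-3.141, -0.0, 1.979], 'wrist_force': [-0.374, -0.071, -0.305], 'opening': 13.493}
```

View pics/w4.png

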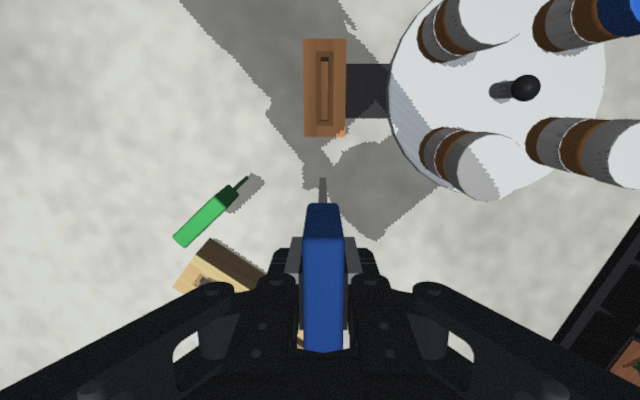

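The picture shows the block at about (325,87), with its slot from row 55 to 122 and well aligned with the label. The head top spans rows 238-352. I'll measure both with the same camera.

Run:
```python
import pickle
from h import *
i,im=pickle.load(open("pics/w4.pkl","rb"))
a=im[30:145,290:360];cv2.imwrite("pics/c4.png",cv2.resize(a,None,fx=5,fy=5,interpolation=cv2.INTER_CUBIC)[:,:,::-1])
a=im[170:370,270:375];cv2.imwrite("pics/c5.png",cv2.resize(a,None,fx=3,fy=3,interpolation=cv2.INTER_CUBIC)[:,:,::-1])
h=hsv(im)
m=near((h[...,0]<25)&(h[...,1]>75)&(h[...,2]>30),325,87)
m=cv2.morphologyEx(m.astype(np.uint8),cv2.MORPH_CLOSE,np.ones((15,15)))>0
m=cv2.morphologyEx(m.astype(np.uint8),cv2.MORPH_OPEN,np.ones((9,9)))>0
ys,xs=np.where(m);print(m.sum(),xs.min(),xs.max(),ys.min(),ys.max())
print(fit(lambda p:box(p[0],p[1],p[2],36,80,0,45),[(i,m)],[466,-32,.41],[4,4,.05]))
for x in(315,322,330): print([int(v) for v in im[225:245,x].sum(1)],[int(v) for v in im[340:360,x].sum(1)])
for y in(70,90,110): print([int(v) for v in im[y,298:352].sum(1)])
for x in(322,325,327): print([int(v) for v in im[34:62,x].sum(1)],[int(v) for v in im[114:142,x].sum(1)])
```

```text
4166 303 346 39 136
(array([ 4.66791504e+02, -3.38290641e+01,  4.11070626e-01]), np.float64(0.007789788003912229))
[131, 124, 134, 124, 125, 122, 136, 117, 131, 120, 127, 119, 135, 172, 194, 217, 228, 236, 244, 255] [255, 253, 250, 244, 245, 248, 246, 254, 242, 249, 240, 190, 44, 78, 79, 71, 57, 68, 65, 50]
[112, 118, 131, 127, 126, 133, 123, 129, 130, 115, 127, 140, 146, 169, 200, 216, 222, 241, 237, 244] [244, 248, 245, 250, 244, 248, 245, 246, 246, 241, 246, 249, 203, 68, 73, 55, 65, 62, 49, 82]
[127, 129, 119, 125, 125, 124, 137, 129, 138, 113, 137, 129, 137, 162, 193, 213, 226, 236, 249, 263] [244, 239, 246, 253, 237, 246, 241, 246, 240, 249, 249, 204, 81, 77, 49, 64, 59, 71, 73, 54]
[327, 337, 338, 335, 336, 313, 288, 294, 296, 289, 279, 286, 272, 268, 268, 262, 264, 244, 221, 223, 209, 219, 208, 249, 260, 261, 268, 270, 276, 264, 206, 192, 203, 205, 215, 256, 273, 280, 274, 287, 280, 285, 265, 275, 276, 272, 283, 257, 172, 127, 127, 118, 121, 122]
[335, 333, 330, 335, 331, 315, 292, 297, 277, 286, 285, 271, 266, 269, 265, 260, 263, 241, 218, 216, 214, 212, 209, 237, 257, 264, 
[... 555 characters left out ...]
2, 245, 246, 248, 251, 224, 170, 186, 221, 223, 226, 236, 266, 276, 273, 285, 278, 274, 274, 281, 275, 276, 301, 333, 349, 348, 350, 353]
[351, 353, 354, 356, 327, 266, 262, 272, 254, 268, 263, 263, 261, 263, 270, 267, 248, 220, 208, 210, 209, 214, 185, 129, 114, 110, 104, 185] [257, 257, 264, 258, 260, 230, 168, 199, 218, 219, 218, 232, 259, 280, 284, 281, 283, 284, 280, 286, 282, 282, 299, 327, 358, 356, 360, 348]
[350, 351, 358, 350, 328, 267, 256, 257, 263, 264, 261, 260, 257, 269, 255, 254, 250, 229, 213, 205, 214, 210, 189, 130, 124, 113, 97, 194] [234, 230, 234, 237, 229, 208, 161, 191, 213, 217, 225, 232, 265, 279, 283, 283, 279, 284, 283, 284, 285, 286, 301, 328, 349, 356, 352, 361]
```

View pics/c4.png

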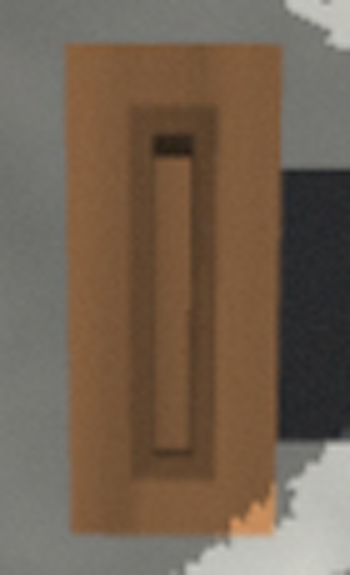

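View pics/c5.png

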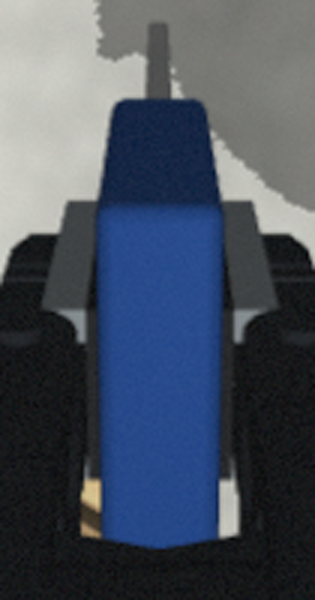

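Run:
```python
import pickle
from h import *
for n,p,psi in (("w4",np.array([497.92,-105.91,221.31]),1.979),("w2",np.array([529.5,-274.27,80.35]),-.236),("w3",np.array([528.23,-273.29,220.2]),-.236)):
    i,im=pickle.load(open(f"pics/{n}.pkl","rb"))
    u=np.array([np.cos(psi),np.sin(psi),0]);v=np.array([-u[1],u[0],0])
    for a in(-4,-3,-2,-1,0,1,2):
        P=lambda x,y,z:p+u*(a+x)+v*y+np.array([0,0,7.15+z])
        q=proj(i,[P(25,0,22.5),P(25,0,-22.5),P(25,0,-77.5)]);print(n,a,q[:,1].round(1))
    a=0;q=proj(i,[P(25,-7,22.5),P(25,7,22.5),P(25,-7,-22.5),P(25,7,-22.5),P(25,-2,-77.5),P(25,2,-77.5)]);print(q[:,0].round(1))
    print("blade rows",[int(w) for w in im[160:206,322].sum(1)],"head bottom cols",[int(w) for w in im[215,295:350].sum(1)],"top cols",[int(w) for w in im[245,295:350].sum(1)], "blade cols",[int(w) for w in im[188,310:335].sum(1)])
```

```text
w4 -4 [247.7 207.5 181.4]
w4 -3 [244.8 205.3 179.8]
w4 -2 [241.8 203.2 178.1]
w4 -1 [238.9 201.  176.5]
w4 0 [235.9 198.8 174.8]
w4 1 [232.9 196.6 173.2]
w4 2 [229.9 194.4 171.5]
[348.  303.6 340.9 309.2 327.9 321.2]
blade rows [350, 351, 356, 357, 350, 350, 355, 359, 365, 360, 370, 365, 361, 365, 370, 369, 353, 302, 241, 247, 250, 244, 243, 242, 244, 238, 242, 240, 238, 238, 242, 237, 238, 238, 241, 246, 246, 239, 235, 239, 244, 238, 210, 157, 123, 127] head bottom cols [589, 583, 586, 593, 589, 587, 587, 590, 580, 585, 464, 248, 121, 117, 132, 112, 121, 125, 136, 138, 130, 134, 133, 127, 123, 118, 115, 119, 119, 123, 123, 125, 124, 132, 116, 126, 111, 138, 106, 128, 130, 127, 125, 129, 126, 431, 485, 392, 341, 342, 335, 343, 338, 347, 344] top cols [202, 199, 198, 200, 202, 201, 159, 157, 182, 219, 226, 234, 246, 254, 255, 255, 242, 258, 256, 258, 254, 252, 258, 254, 256, 261, 262, 253, 254, 262, 259, 259, 262, 264, 262, 253, 256, 263, 258, 259, 262, 259, 260, 260, 253, 246, 224, 216, 192, 162, 182, 195, 206, 200, 191] blade cols [353, 427, 448, 446, 528, 569, 490, 451, 364, 258, 2
[... 1721 characters left out ...]
ls [392, 385, 390, 384, 374, 373, 358, 351, 346, 345, 294, 188, 117, 121, 122, 122, 133, 134, 126, 118, 114, 118, 128, 125, 129, 133, 125, 128, 119, 112, 127, 124, 126, 131, 122, 120, 129, 129, 123, 113, 117, 131, 127, 111, 114, 430, 521, 534, 529, 525, 542, 594, 604, 605, 599] top cols [194, 192, 193, 193, 197, 200, 169, 173, 198, 214, 231, 246, 247, 247, 259, 251, 249, 246, 250, 256, 254, 253, 248, 253, 250, 254, 244, 250, 257, 256, 251, 259, 255, 249, 257, 247, 256, 259, 253, 253, 250, 256, 252, 260, 251, 240, 230, 206, 176, 165, 182, 194, 186, 193, 193] blade cols [360, 369, 360, 371, 317, 285, 278, 279, 233, 231, 235, 232, 236, 228, 233, 226, 273, 380, 414, 364, 428, 522, 550, 556, 564]
```

Request:
send_rows --pt "-7.7 18.5 0" --pt "-7.7 18.5 -10" --pt "-7.7 18.5 -20" --pt "-7.6 18.5 -30" --pt "0 0 -30" --pt "0 0 0" --pt "0 0 0" --pt "0 0 0" --roll '[0.001,0,0,0,0,0,0,0]' --grip '[255,255,255,255,255,255,255,255]'

```text
time_s: 8.4
tcp_pos: [468.1, -32.1, 132.6]
ee_rot: [3.14, 0.002, 1.981]
wrist_force: [-0.1, -0.3, 0.3]
opening: 13.6
```

```bash
python3 look.py w5
python3 - <<'E'
from workcell import eyes
import cv2
a=eyes.read_camera("side")[180:280,240:400];b=eyes.read_camera("top")[150:260,270:400]
cv2.imwrite("pics/s5.png",cv2.resize(a,None,fx=4.5,fy=4.5,interpolation=cv2.INTER_CUBIC)[:,:,::-1])
E
```

```text
{'time_s': 8.45, 'joint_pos': [-0.307, 0.505, 1.922, 0.0, 0.713, -0.717], 'tcp_pos': [468.068, -32.151, 132.536], 'ee_rot': [3.14, 0.002, 1.981], 'wrist_force': [-0.268, -0.357, -0.648], 'opening': 13.783}
```

View pics/w5.png

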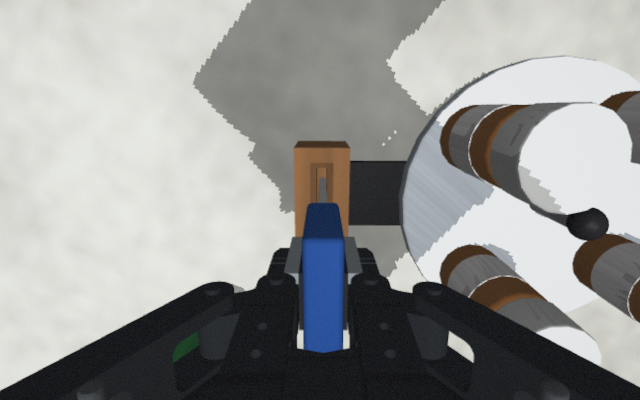

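View pics/s5.png

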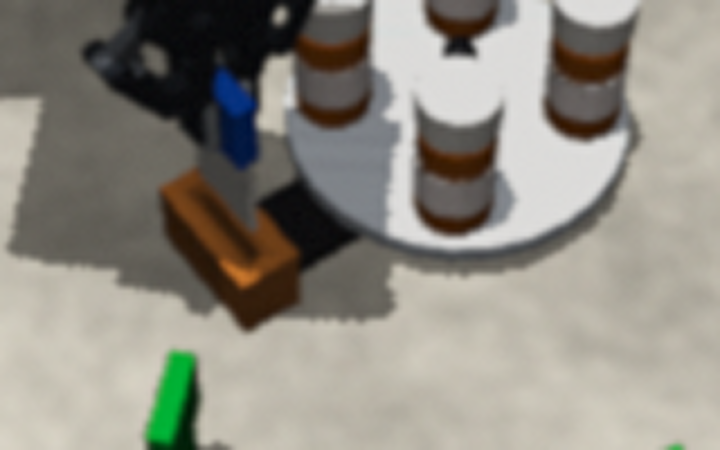

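The wrist view shows the blade (322,178) centred in the slot columns, and the side view shows it over the slot. Entering slowly.

Request:
send_rows --pt "0 0 -8" --pt "0 0 -6" --pt "0 0 -4" --pt "0 0 -4" --pt "0 0 -4" --roll '[0,0,0,0,0]' --grip '[255,255,255,255,255]'

```text
time_s: 9.18
tcp_pos: [467.3, -31.9, 105.2]
ee_rot: [-3.141, -0.0, 1.981]
wrist_force: [0.5, 0.0, -0.4]
opening: 13.9
```

Request:
send_rows --pt "0 0 -5" --pt "0 0 -5" --pt "0 0 -5" --pt "0 0 -4" --pt "0 0 -3" --pt "0 0 -2" --pt "0 0 -1.5" --pt "0 0 0" --roll '[0,0,0,0,0,0,0,0]' --grip '[255,255,255,255,255,255,255,255]'

```text
time_s: 10.18
tcp_pos: [467.4, -32.0, 80.3]
ee_rot: [3.141, 0.0, 1.981]
wrist_force: [-1.0, -0.0, 2.7]
opening: 13.6
```

Request:
send_rows --pt "0 0 -1" --pt "0 0 -1" --pt "0 0 0" --roll '[0,0,0]' --grip '[255,255,255]'

```text
time_s: 10.55
tcp_pos: [467.4, -32.0, 80.2]
ee_rot: [3.141, 0.001, 1.981]
wrist_force: [-3.0, 0.0, 22.8]
opening: 13.6
```

The force rose to 23 N with no further travel, so the foot is on the slot floor. Relieving the push, opening and lifting.

Request:
send_rows --pt "0 0 1.8" --pt "0 0 0" --pt "0 0 0" --pt "0 0 0" --pt "0 0 0" --roll '[0,0,0,0,0]' --grip '[255,120,120,120,120]'

```text
time_s: 11.18
tcp_pos: [467.2, -31.9, 79.5]
ee_rot: [-3.141, -0.0, 1.981]
wrist_force: [-0.3, 0.2, -0.3]
opening: 45.1
```

Request:
send_rows --pt "0 0 10" --pt "0 0 20" --pt "0 0 30" --pt "0 0 40" --pt "0 0 40" --pt "0 0 0" --roll '[0,0,0,0,0,0]' --grip '[120,120,120,120,120,120]'

```text
time_s: 11.92
tcp_pos: [469.3, -32.5, 223.2]
ee_rot: [3.135, 0.005, 1.981]
wrist_force: [0.1, -0.3, -0.7]
opening: 44.7
```

```bash
python3 look.py w6
```

```text
{'time_s': 11.975, 'joint_pos': [-0.307, 0.349, 1.839, 0.0, 0.95, -0.717], 'tcp_pos': [467.97, -32.076, 221.465], 'ee_rot': [3.139, 0.003, 1.981], 'wrist_force': [-0.41, -0.153, 0.473], 'opening': 45.534}
```

View pics/w6.png

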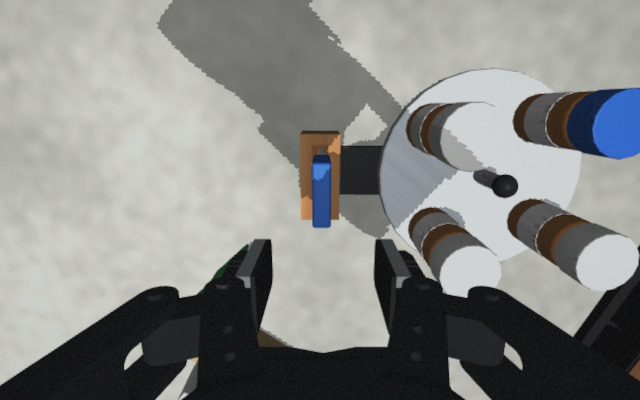

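The label stands upright in the slot at (321,190) and is released. Next I'll hover over the blue lid.

Request:
send_rows --pt "16 12.7 0" --pt "16 12.7 0" --pt "16 12.7 0" --pt "16 12.7 0" --pt "16 12.7 0" --pt "16 12.7 0" --pt "16 12.7 0" --pt "16 12.7 0" --pt "16 12.7 0" --pt "16 12.7 0" --roll '[-0.068,-0.068,-0.068,-0.068,-0.068,-0.068,-0.068,-0.068,-0.068,-0.068]' --grip '[0,0,0,0,0,0,0,0,0,0]'

```text
time_s: 13.22
tcp_pos: [626.5, 95.5, 217.6]
ee_rot: [-3.137, 0.001, 1.298]
wrist_force: [0.1, 0.5, -0.6]
opening: 85.5
```

Request:
send_rows --pt "0 0 0" --pt "0 0 0" --pt "0 0 0" --roll '[0,0,0]' --grip '[0,0,0]'

```text
time_s: 13.6
tcp_pos: [626.4, 94.5, 219.4]
ee_rot: [-3.14, 0.001, 1.301]
wrist_force: [-0.3, 0.4, -0.2]
opening: 85.4
```

```bash
python3 look.py w7
python3 - <<'E'
import pickle
from h import *
i,im=pickle.load(open("pics/w7.pkl","rb"))
m=near(blue(im),322,190)
f,e=fit(lambda p:cyl(p[0],p[1],23,102,128),[(i,m)],[628,95],[4,4]);print(m.sum(),f,e,"corr",f+[.9,.95])
j=f+[.9,.95]; ax=np.array([467.7,-32.9])+155*np.array([np.cos(.411),np.sin(.411)]); d=j-ax; print(ax,np.hypot(*d),np.arctan2(d[1],d[0]))
E
```

```text
{'time_s': 13.65, 'joint_pos': [-0.026, 0.564, 1.432, -0.0, 1.146, 0.244], 'tcp_pos': [626.58, 94.572, 219.621], 'ee_rot': [-3.141, 0.0, 1.301], 'wrist_force': [0.07, 0.275, -0.205], 'opening': 85.798}
3573 [628.9166793   94.71073989] 0.07518904922895056 corr [629.8166793   95.66073989]
[609.79187202  29.02656865] 69.57805461195638 1.27886382841587
```

View pics/w7.png

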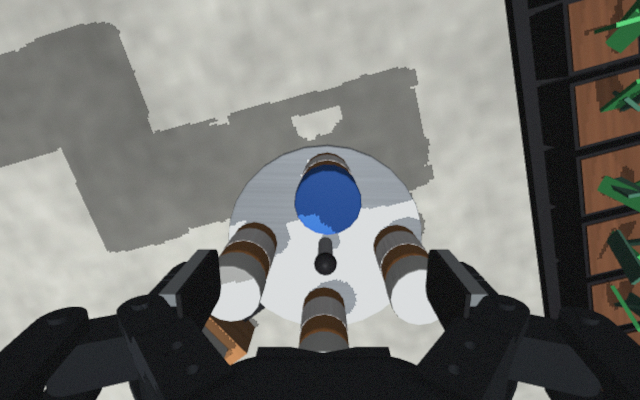

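The blue lid is at (328,200) between the open jaws, with the other three jars behind. Descending and closing.

Request:
send_rows --pt "2.5 0.7 -20" --pt "0 0 -30" --pt "0 0 -30" --pt "0 0 -20" --pt "0 0 -13.8" --pt "0 0 0" --roll '[-0.022,0,0,0,0,0]' --grip '[0,0,0,0,0,0]'

```text
time_s: 14.4
tcp_pos: [629.1, 95.5, 105.2]
ee_rot: [-3.14, 0.001, 1.279]
wrist_force: [-0.1, -0.2, -0.4]
opening: 85.4
```

Request:
send_rows --pt "0 0 0" --pt "0 0 0" --pt "0 0 0" --pt "0 0 0" --pt "0 0 0" --pt "0 0 0" --roll '[0,0,0,0,0,0]' --grip '[255,255,255,255,255,255]' --newtons 30

```text
time_s: 15.15
tcp_pos: [630.2, 95.8, 107.2]
ee_rot: [3.14, -0.0, 1.279]
wrist_force: [-0.8, -0.5, 5.7]
opening: 45.5
```

The lid is gripped (opening 45.5 mm). Working out the arc rows about the axis (609.8, 29.0).

Run:
```python
import numpy as np
c=np.array([609.8,29.0]);n=30
th=np.linspace(1.280,.411+np.pi,n+1);P=c+70*np.c_[np.cos(th),np.sin(th)];P[0]=[629.8,95.8]
Q=np.round(P,1);D=np.round(np.diff(Q,axis=0),1)
for k in range(3): print([[*map(float,d),0] for d in D[k*10:k*10+10]])
print(th[1]-th[0],Q[-1],Q[10],Q[20])
```

```text
[[-5.1, 1.6, 0], [-5.2, 0.9, 0], [-5.3, 0.6, 0], [-5.3, 0.1, 0], [-5.2, -0.3, 0], [-5.3, -0.6, 0], [-5.2, -1.1, 0], [-5.1, -1.4, 0], [-5.0, -1.9, 0], [-4.8, -2.2, 0]]
[[-4.6, -2.6, 0], [-4.5, -2.9, 0], [-4.2, -3.2, 0], [-3.9, -3.5, 0], [-3.7, -3.9, 0], [-3.3, -4.1, 0], [-3.1, -4.3, 0], [-2.7, -4.6, 0], [-2.4, -4.7, 0], [-1.9, -4.9, 0]]
[[-1.6, -5.1, 0], [-1.3, -5.1, 0], [-0.8, -5.3, 0], [-0.4, -5.3, 0], [-0.1, -5.3, 0], [0.4, -5.2, 0], [0.8, -5.3, 0], [1.1, -5.2, 0], [1.6, -5.0, 0], [1.9, -5.0, 0]]
0.07575308845299311 [545.6   1. ] [578.3  91.5] [544.   52.8]
```

Request:
send_rows --pt "-5.1 1.6 0" --pt "-5.2 0.9 0" --pt "-5.3 0.6 0" --pt "-5.3 0.1 0" --pt "-5.2 -0.3 0" --pt "-5.3 -0.6 0" --pt "-5.2 -1.1 0" --pt "-5.1 -1.4 0" --pt "-5.0 -1.9 0" --pt "-4.8 -2.2 0" --roll '[0.0757,0.0758,0.0757,0.0758,0.0757,0.0758,0.0757,0.0758,0.0757,0.0758]' --grip '[255,255,255,255,255,255,255,255,255,255]'

```text
time_s: 16.4
tcp_pos: [578.3, 91.4, 107.2]
ee_rot: [3.141, 0.0, 2.038]
wrist_force: [-1.8, -0.2, 6.1]
opening: 44.9
```

Request:
send_rows --pt "-4.6 -2.6 0" --pt "-4.5 -2.9 0" --pt "-4.2 -3.2 0" --pt "-3.9 -3.5 0" --pt "-3.7 -3.9 0" --pt "-3.3 -4.1 0" --pt "-3.1 -4.3 0" --pt "-2.7 -4.6 0" --pt "-2.4 -4.7 0" --pt "-1.9 -4.9 0" --roll '[0.0757,0.0758,0.0757,0.0758,0.0757,0.0758,0.0757,0.0758,0.0757,0.0758]' --grip '[255,255,255,255,255,255,255,255,255,255]'

```text
time_s: 17.65
tcp_pos: [543.8, 52.5, 107.2]
ee_rot: [3.142, 0.0, 2.796]
wrist_force: [-2.4, -1.1, 7.8]
opening: 44.7
```

Request:
send_rows --pt "-1.6 -5.1 0" --pt "-1.3 -5.1 0" --pt "-0.8 -5.3 0" --pt "-0.4 -5.3 0" --pt "-0.1 -5.3 0" --pt "0.4 -5.2 0" --pt "0.8 -5.3 0" --pt "1.1 -5.2 0" --pt "1.6 -5.0 0" --pt "1.9 -5.0 0" --roll '[0.0757,0.0758,0.0757,0.0758,0.0757,0.0758,0.0757,0.0758,0.0757,0.0758]' --grip '[255,255,255,255,255,255,255,255,255,255]'

```text
time_s: 18.9
tcp_pos: [545.4, 0.4, 107.2]
ee_rot: [-3.141, -0.0, -2.729]
wrist_force: [-2.0, -1.4, 8.4]
opening: 45.4
```

Request:
send_rows --pt "0 0 0" --pt "0 0 0" --pt "0 0 0" --roll '[0,0,0]' --grip '[255,255,255]' --newtons 50

```text
time_s: 19.27
tcp_pos: [545.4, 0.5, 107.3]
ee_rot: [-3.141, -0.0, -2.731]
wrist_force: [-3.2, -1.9, 8.2]
opening: 44.6
```

```bash
python3 look.py w8
python3 - <<'E'
from workcell import eyes
import pickle,cv2,numpy as np
for n in("side","top"):
    im=eyes.read_camera(n);np.save(f"pics/{n}8.npy",im);cv2.imwrite(f"pics/{n}8.png",im[:,:,::-1])
E
```

```text
{'time_s': 19.325, 'joint_pos': [-0.204, 0.62, 1.747, -0.001, 0.774, -2.184], 'tcp_pos': [545.341, 0.491, 107.268], 'ee_rot': [-3.141, -0.0, -2.731], 'wrist_force': [-3.251, -1.248, 8.554], 'opening': 44.912}
```

View pics/w8.png

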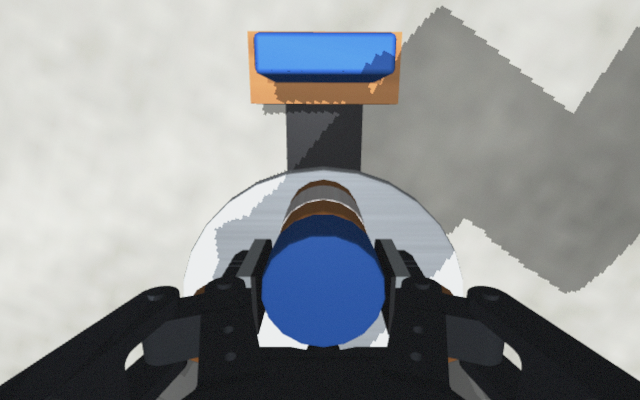

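View pics/side8.png

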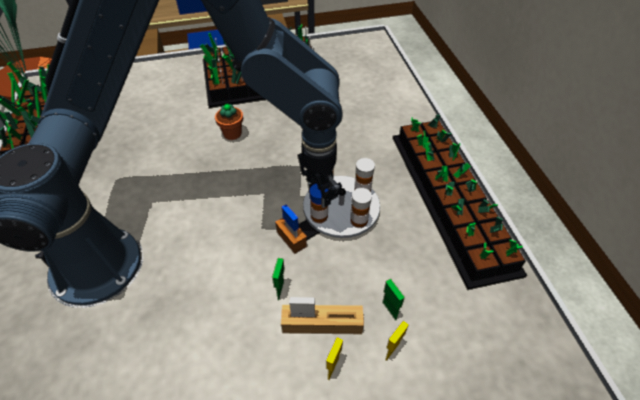

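View pics/top8.png

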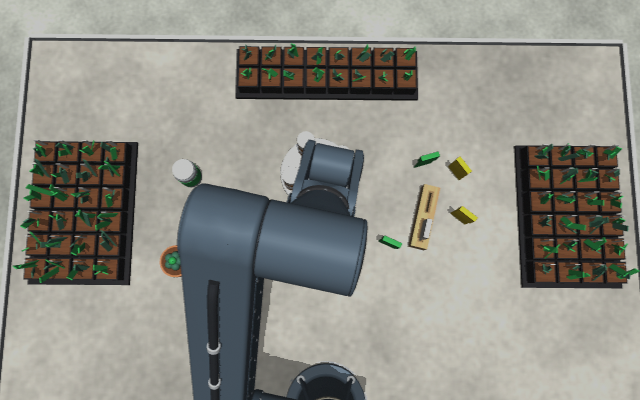

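Run:
```python
import pickle
from h import *
i,im=pickle.load(open("pics/w8.pkl","rb"))
b=blue(im)
ml=near(b,325,280)
f,e=fit(lambda p:cyl(p[0],p[1],23,102,128),[(i,ml)],[545,1],[4,4]);print("lid",ml.sum(),f,e)
mh=near(b,325,55);g,e=fit(lambda p:box(p[0],p[1],p[2],50,14,65,110),[(i,mh)],[467,-33,1.98],[4,4,.05]);print("head",mh.sum(),g,e)
h=hsv(im);o=near((h[...,0]<25)&(h[...,1]>75)&(h[...,2]>60),325,90)
u=o|mh
u=cv2.morphologyEx(u.astype(np.uint8),cv2.MORPH_CLOSE,np.ones((11,11)))>0
k,e=fit(lambda p:box(p[0],p[1],p[2],36,80,0,45),[(i,u)],[467,-33,.41],[4,4,.05]);print("blk",u.sum(),k,e)
for nm,c,yaw in(("blk",k[:2],k[2]),("head",g[:2],g[2]-np.pi/2),("blk,yaw fixed",k[:2],.411)):
    ax=c+155*np.array([np.cos(yaw),np.sin(yaw)]); d=f-ax
    print(nm,"axis",ax,"r",np.hypot(*d),"angle err",np.arctan2(d[1],d[0])-(yaw-np.pi),
     "lateral of jar vs block", (f-c)@[-np.sin(yaw),np.cos(yaw)],"along",(f-c)@[np.cos(yaw),np.sin(yaw)])
```

```text
lid 12772 [ 5.44965797e+02 -3.95602583e-01] 0.06497439793146123
head 6597 [468.65385925 -32.85304651   1.98174829] 0.08686652566610585
blk 10786 [ 4.67337037e+02 -3.34248009e+01  4.09658012e-01] 0.01794494308305304
blk axis [609.51188541  28.31102644] r 70.64182916795875 angle err 0.008818292087249269 lateral of jar vs block -0.6229322096696849 along 84.36091744892754
head axis [610.74870577  29.06669664] r 72.0792488138387 angle err 0.010130608629759674 lateral of jar vs block -0.7301941700328008 along 82.9244498734743
blk,yaw fixed axis [609.42890869  28.50176772] r 70.64383006959275 angle err 0.010420673170794092 lateral of jar vs block -0.736142941506512 along 84.36000551761646
```

The jar is at the front. By the same camera it is about 0.7 mm (0.01 rad) past centre, so a small correction with a firm grip.

Request:
send_rows --pt "-0.2 0.6 0" --pt "0 0 0" --pt "0 0 0" --pt "0 0 0" --pt "0 0 0" --roll '[0,0,0,0,0]' --grip '[255,255,255,255,255]' --newtons 60

```text
time_s: 20.05
tcp_pos: [545.3, 0.7, 107.3]
ee_rot: [-3.14, -0.0, -2.732]
wrist_force: [-2.7, -3.5, 9.3]
opening: 44.7
```

```bash
python3 look.py w9
python3 - <<'E'
import pickle
from h import *
i,im=pickle.load(open("pics/w9.pkl","rb"))
b=blue(im);ml=near(b,325,280)
f,e=fit(lambda p:cyl(p[0],p[1],23,102,128),[(i,ml)],[545,1],[4,4])
mh=near(b,325,55)
h=hsv(im);o=near((h[...,0]<25)&(h[...,1]>75)&(h[...,2]>60),325,90)
u=cv2.morphologyEx((o|mh).astype(np.uint8),cv2.MORPH_CLOSE,np.ones((11,11)))>0
k,e=fit(lambda p:box(p[0],p[1],p[2],36,80,0,45),[(i,u)],[467,-33,.41],[4,4,.05])
print(f,k,(f-k[:2])@[-np.sin(.411),np.cos(.411)])
c=im[20:120,230:420];cv2.imwrite("pics/c9.png",cv2.resize(c,None,fx=4,fy=4)[:,:,::-1])
E
```

```text
{'time_s': 20.1, 'joint_pos': [-0.203, 0.62, 1.748, -0.002, 0.774, -2.182], 'tcp_pos': [545.284, 0.651, 107.304], 'ee_rot': [-3.14, -0.0, -2.732], 'wrist_force': [-3.246, -3.178, 9.307], 'opening': 44.828}
[ 5.44908357e+02 -2.44034542e-01] [ 4.67263467e+02 -3.35569535e+01  4.09939039e-01] -0.4824939553761649
```

View pics/w9.png

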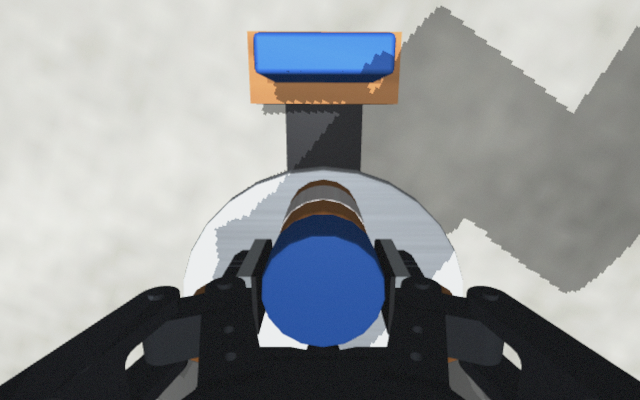

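```bash
python3 -c "
from workcell import hand_in
print(hand_in())"
```

```text
the job is handed in; nothing more can be done
None
```

The job is done and handed in at about 20 s. The blue label is home in the slot and released, and the blue-lidded jar is at the front with the gripper still closed on it at 60 N.

- **Label:** It went in without resistance, then met 23 N at the same tool height as in the rack, so it is on the slot floor. The last wrist picture shows it standing upright over the block.
- **Jar:** I gripped the lid and turned the carousel 130° anticlockwise at about 35° a second. A first check found the jar about 0.7 mm past centre. After a small correction the last check shows it about 0.5 mm (0.007 rad) off, with the opening at 44.8 mm and under 10 N on the wrist. I left that remainder because it is within the cameras' 2 mm calibration.
- **Disagreements:** The wrist camera's positions differed from the arm's by about 1 mm, so I measured label, slot and jar with the same camera. The overhead and side fits of the blue head's yaw were poor, so I used the wrist camera's.
- **Other things:** The arm did not go near the white label, clay pot or feed can. The last side and top pictures show the white label still in its rack slot and the pot in place. The can is in place in the top picture, but the arm hides it in the side one.

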